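# Make up a culture kit and a chemistry kit from the stock

## Task

Make up the two sampling kits from the stock, each thing in the pocket of its carrier that fits it: the yellow carrier gets the petri dish, the red-capped narrow tube and the wide green-capped tube; the blue carrier gets the blue-capped narrow tube and the white dropper bottle. Everything is to be set in upright and fully down and must never be tipped over; leave the spare green-capped narrow tube in the rack and the beaker where it stands.

Things in the scene. Friction and masses are not known exactly. Their poses are not given: they have to be found in the camera images.
- yellow_carrier: Yellow kit carrier, fixed, 140 (x) by 142 mm (y), empty. Origin: centre of its underside on the bench. Pockets, centre (x, y) in its frame, mm: dish recess (0, -27), 75 across, floor at z 6, in the deck 10 high; bottle pocket (-43, 44), 43 across, floor 8, in a block 24 high; narrow tube socket (2, 44), bore 19, and wide one (45, 44), bore 31, floors at 5, both in the block 60 high.
- blue_carrier: Blue kit carrier, fixed, same shape, frame and pockets as the yellow one: seen from the robot at yaw 0 the low dish deck is at the right (-y), bottle pocket front left, narrow socket mid left, wide socket back left. The tubes stand 63 mm out of their block, so a gripper reaching low for dish or bottle next to a tube already set in would hit it.
- stock_rack: White tube rack, fixed, 64 (x) by 212 mm (y), top plate 62 mm high, end walls 66. Origin: centre of its underside on the bench. One row of holes at x = 0: narrow ones at y = -78, -33 and 12 mm with the three narrow tubes in any order, a wide one at y = 66 mm with the wide tube. Tube tips rest 6 mm above the bench.
- red_tube: Narrow capped centrifuge tube, 118 mm tall, clear body 15.8 mm across with conical tip, red screw cap 21 mm across at 100 to 118 mm above the tip, 22 g. Upright in a narrow hole of the rack. Origin: the tip at its bottom; z up the tube. Take the cap from above, fingers closing along the rack's x; it is free when raised 60 mm.
- blue_tube: Narrow capped centrifuge tube, the same as the red-capped one (118 mm tall, body 15.8 mm, cap 21 mm across at 100 to 118 mm) but with a blue screw cap. Upright in a narrow hole of the rack. Origin: the tip at its bottom; z up the tube.
- spare_green_tube: Narrow capped centrifuge tube, the same as the red-capped one but with a green screw cap 21 mm across. Upright in a narrow hole of the rack; it is spare and stays there. Origin: the tip at its bottom.
- wide_green_tube: Wide capped centrifuge tube, 114 mm tall, clear body 28.4 mm across with a short conical tip, green screw cap 34 mm across at 98 to 114 mm above the tip, 27 to 55 g. Upright in the wide hole of the rack. Origin: the tip at its bottom; z up the tube. Take the cap from above, fingers closing along the rack's x; it is free when raised 60 mm.
- bottle: White reagent dropper bottle with a blue band, standing on the bench, 64 mm tall, round body 27 mm across up to a shoulder, white cap 21 mm across at 50 to 64 mm, 21 to 42 g. Origin: centre of its underside; z up. Grip the body, fingertips at least 18 mm above its underside so that they clear the rim of the pocket.
- dish: Round clear petri dish with pale agar, lying on the bench, 59 mm across, 16 mm tall, 21 to 42 g. Origin: centre of its underside; z up. Grip its side walls from above, well below its rim, or it slips, but with the fingertips at least 5 mm above its underside when it is set in, so that they clear the deck round the recess.
- beaker: Clear glass beaker, 73 mm across, 90 mm tall, standing on the bench, not part of the kits: leave it. Origin: centre of its underside.
Things that resemble listed ones, but are neither listed nor needed, are in the scene too. Leave any turquoise look-alike of the dish alone.

How it is judged (in metres and radians):
At the end, for the whole second after the job is handed in: Each kit thing is in its named carrier within 10 mm of its pocket's centre, down on the floor (dish, bottle within 3 mm; tubes within 7 mm), upright (tubes 0.2 rad, bottle 0.12, dish 0.08), at rest; spare tube moved under 20 mm, beaker under 30 mm, both upright (0.2, 0.1 rad) (x of dish in the frame of yellow_carrier between -0.01 and 0.01 m and y of dish in the frame of yellow_carrier between -0.037 and -0.017 m and z of dish in the frame of yellow_carrier between 0.003 and 0.009 m and angle between dish's own z axis and vertical below 0.08 rad and linear speed of each of dish, red_tube, wide_green_tube, bottle, blue_tube below 0.03 m/s and x of red_tube in the frame of yellow_carrier between -0.008 and 0.012 m and y of red_tube in the frame of yellow_carrier between 0.034 and 0.054 m and z of red_tube in the frame of yellow_carrier between 0.002 and 0.012 m and angle between each of red_tube, wide_green_tube, blue_tube, spare_green_tube's own z axis and vertical below 0.2 rad and x of wide_green_tube in the frame of yellow_carrier between 0.035 and 0.055 m and y of wide_green_tube in the frame of yellow_carrier between 0.034 and 0.054 m and z of wide_green_tube in the frame of yellow_carrier between 0.002 and 0.012 m and x of bottle in the frame of blue_carrier between -0.053 and -0.033 m and y of bottle in the frame of blue_carrier between 0.034 and 0.054 m and z of bottle in the frame of blue_carrier between 0.005 and 0.011 m and angle between bottle's own z axis and vertical below 0.12 rad and x of blue_tube in the frame of blue_carrier between -0.008 and 0.012 m and y of blue_tube in the frame of blue_carrier between 0.034 and 0.054 m and z of blue_tube in the frame of blue_carrier between 0.002 and 0.012 m and distance of spare_green_tube from where it was at the start of the episode below 0.02 m and distance of beaker from where it was at the start of the episode below 0.03 m and angle between beaker's own z axis and vertical below 0.1 rad); the robot touches nothing.
It fails at once if a tube, the bottle, the dish or the beaker is tipped over (more than 0.8 rad) (angle between any of red_tube, blue_tube, wide_green_tube, spare_green_tube, bottle, dish, beaker's own z axis and vertical above 0.8 rad).
It also fails if it takes over 125 s, if anything falls off the work surface, if the arm or the gripper's body presses on something with over 40 N, if the wrist force passes 120 N, or if a joint passes its speed limit or range.

## Robot

A 6-joint arm with a two-finger parallel gripper is mounted at the origin on a cart in front of the work surface, level with it; the furniture and walls round the work are solid. World frame = base frame: x ahead of the robot, y to its left, z up, the work surface at z = 0. Lengths are in mm, angles in rad, forces in N, time in s.
With the tool pointing down it reaches from about 300 to 775 mm from the base axis. Payload 14.6 kg.
Tool frame: the origin (TCP) lies between the finger pads; the fingertips stand ahead of it and the grasp point (between the pads) lies 11 mm behind it (manip.finger_overhang is the z of the fingertips in the tool frame, in mm); z points along the fingers, y is the line along which they close (so a half turn about z gives the same grasp; the last joint's range is limited). The gripper opens to 94 mm and grips with 3 to 60 N. Pads are 16 mm wide; open, the fingers measure 119 mm over their backs; the gripper's body (75 mm by 177 mm) begins 78 mm behind the grasp point.
Start: joints at [-1.202, 0.3, 1.521, -0, 1.321, -0.067], TCP at [232.167, -498.586, 213.446] pointing down, gripper open.
Joint ranges: [-3.03, 3.03], [-0.79, 2.21], [0.23, 2.52], [-1.04, 4.18], [0, 3.07], [-2.55, 2.55]. Speed limits (rad/s): [2.22, 2.22, 2.57, 3.14, 3.14, 3.14].

## Interface

Orientations are given as [roll, pitch, yaw] about the fixed x, y, z axes, in that order (R = Rz(yaw) Ry(pitch) Rx(roll)).
In Python, from cell import manip gives the robot as it stands.
- The arm moves only by the tool jog_arm, never from a script. Its argument "series" is a list of rows, each a list of 7 numbers: the shift along the world's x, y, z as a fraction of full scale, then the turn, a rotation vector about the world's x, y, z as a fraction of full scale, then the closure, from 0 (fully open) to 1 (shut). In form: [[dx, dy, dz, wx, wy, wz, fingers], ...]. A call has 1 to 8 rows; each row is the pose to reach, as a shift and turn from the pose commanded when the call began; what a row does not reach only later rows make up. Full scale, the value 1, is 120 mm for a shift and 90 degrees for a turn. A row lasts 1/12 s, in which the tool goes at most 41.7 mm and 7.16 degrees, less where a joint would pass 70% of its speed; a pose out of reach is approached as far as the arm can. A call with a number of a shift or a turn outside -1 to 1 is refused whole. A call with a gripper value outside its range is refused whole. The fingers move at their own pace and stop on an object; "grip_force" is the grip in N (left out, the last holds). Time passes only in rows, so rows that repeat a pose let the fingers close. It gives the time, the measured TCP pose, the force, the opening and the grip force at its end, in the units of the state.
- manip.read_state(): the state, without advancing time (a new reading comes with each control period).
- manip.camera(name): name is "scene" or "top" or "wrist"; returns a dict with "frame" (420x560x3 uint8, red, green, blue), "vfov" (degrees; the focal length in pixels is half the picture's height over the tangent of half this angle, whatever the lens; pixels are square), "cx", "cy" (the principal point, pixels), "k1" (the pictures are not rectified: a ray, as slopes to the right and down, at radius r is drawn at 1 + k1 r^2 times it, then the intrinsics apply), "R" (3x3) and "t" (3): a world point X has camera coordinates R X + t; the wrist camera has in their place "hand_eye" (4x4, takes a point from camera to tool coordinates, whose origin is the TCP and whose axes are the flange's). Camera axes: x right, y down, z forward; pixel columns grow to the right and rows downward; lengths in mm; the calibration is good to about 2 mm. A picture is of the moment at which its call begins: read the wrist's pose just before it. There is no depth.
- manip.sign_off(): hands the job in; it is judged then, once.
The state is a dict: "clock": time; "joints": joint angles; "qd": joint speeds; "effort": joint torques, N m; "eef_pos": TCP position; "eef_rot": TCP orientation; "wrist_force": force on the tool from outside, world axes, zero at the start; "moment": the same for the moment, N m; "finger_gap": finger opening in mm; "finger_force": force on a finger pad.
Only numpy, scipy, OpenCV 4.12 (cv2) and the standard library are available. Lean on these libraries where they do the work, as an engineer would, in place of code of your own. Each camera call takes 0.05 s, during which the arm holds its last target. There are 200 camera calls.

## Working session

There is one attempt and no reset: what is moved stays moved. The work goes in short steps, Python scripts to look and compute and a tool call to move; the robot and the scene stay as the last step left them, time stands still between calls to the robot, and variables do not carry over. Pictures are saved under pics/ and viewed, at most 14 in all, crops included, and the job is handed in when it is done.

Besides the shell and the picture viewer there is one more tool, called by a JSON object that holds its "method" and its "body", one argument or row to a line. jog_arm: Moves the arm, as the interface text tells. Its arguments: {"type":"object","properties":{"series":{"type":"array"},"grip_force":{"type":"number"}},"required":["series"]}

```bash
mkdir -p pics; ls
python3 - <<'E'
from cell import manip
import cv2
s=manip.read_state();print({k:s[k] for k in('clock','eef_pos','eef_rot','finger_gap')},manip.finger_overhang)
for n in('scene','top'):
    c=manip.camera(n);cv2.imwrite(f'pics/{n}0.png',c['frame'][:,:,::-1])
    print(n,{k:(v.tolist() if hasattr(v,'tolist') else v) for k,v in c.items() if k!='frame'})
E
```

```text
pics
{'clock': 0.0, 'eef_pos': array([ 232.07559163, -498.3442236 ,  212.89402971]), 'eef_rot': array([-3.14043377e+00, -5.42742358e-05,  4.35834291e-01]), 'finger_gap': 93.89177992990186} 8.0
scene {'vfov': 48.705986708271766, 'cx': 282.76585518354017, 'cy': 208.40519996081517, 'k1': 0.03936270060166825, 'R': [[-0.48278975410140745, -0.8757333766150461, 0.002259738284107579], [-0.6051986866202861, 0.331777331290341, -0.7236424200908487], [0.6329680900707266, -0.35073473669465577, -0.6901713855470593]], 't': [252.27247892410432, 333.08123793019706, 948.1122270028633]}
top {'vfov': 43.68228304776133, 'cx': 284.4956390838261, 'cy': 204.86881512197337, 'k1': -0.1815570036414534, 'R': [[0.014348258708921554, -0.9995250309639816, 0.027273429349341766], [-0.9889279436752564, -0.01821472309256677, -0.14727439044481072], [0.1477012176329338, -0.024858325348116085, -0.9887195830824007]], 't': [-27.235322498516386, 507.3580006236873, 1179.9357828849436]}
```

View pics/top0.png

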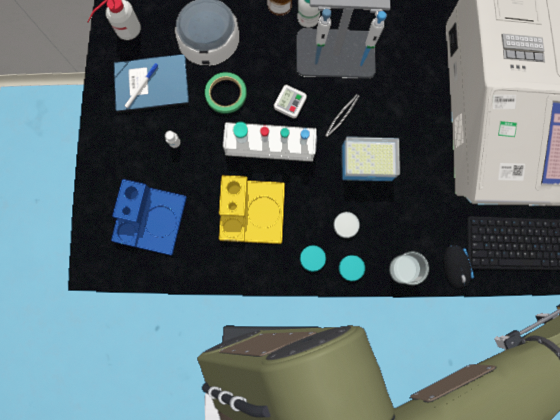

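View pics/scene0.png

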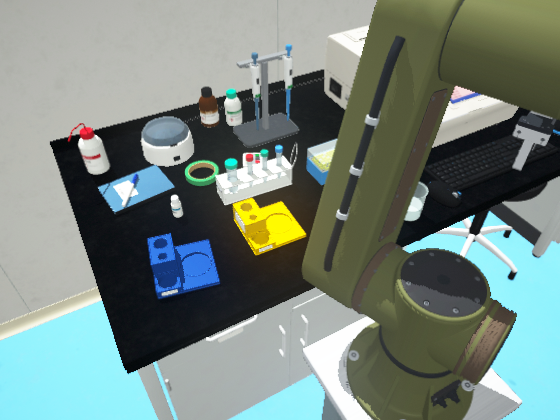

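```bash
cat > h.py <<'E'
from cell import manip
import numpy as np, cv2
from scipy.spatial.transform import Rotation as Ro
def K(c):
    H,W=c['frame'].shape[:2]; f=H/2/np.tan(np.radians(c['vfov'])/2); return f
def rays(c,p):
    p=np.atleast_2d(np.float64(p)); d=(p-[c['cx'],c['cy']])/K(c); s=d.copy()
    for _ in range(20): s=d/(1+c['k1']*(s**2).sum(1,keepdims=True))
    return np.c_[s,np.ones(len(s))]
def pose(c,st=None):  # camera->world R, origin
    if 'hand_eye' in c:
        T=np.array(c['hand_eye']); Rt=Ro.from_euler('xyz',st['eef_rot']).as_matrix()
        return Rt@T[:3,:3], Rt@T[:3,3]+st['eef_pos']
    R=np.array(c['R']); return R.T, -R.T@np.array(c['t'])
def cast(c,p,z,st=None):
    R,o=pose(c,st); d=rays(c,p)@R.T
    return o+d*((z-o[2])/d[:,2])[:,None]
def proj(c,X,st=None):
    R,o=pose(c,st); q=(np.atleast_2d(X)-o)@R; s=q[:,:2]/q[:,2:]
    return s*(1+c['k1']*(s**2).sum(1,keepdims=True))*K(c)+[c['cx'],c['cy']]
def shot(n,save=None):
    st=manip.read_state(); c=manip.camera(n)
    if save: cv2.imwrite(f'pics/{save}.png',c['frame'][:,:,::-1])
    return c,st
def blobs(c,lo,hi,roi,amin=15):
    x0,y0,x1,y1=roi; hsv=cv2.cvtColor(c['frame'],cv2.COLOR_RGB2HSV)[y0:y1,x0:x1]
    m=cv2.inRange(hsv,np.array(lo),np.array(hi))
    n,_,s,ce=cv2.connectedComponentsWithStats(m)
    return [(int(s[i,4]),(ce[i]+[x0,y0]).round(1),s[i,:4]+[x0,y0,0,0]) for i in range(1,n) if s[i,4]>=amin]
E
python3 - <<'E'
from h import *
c,st=shot('top')
def show(nm,lo,hi,roi,z,amin=15):
    for a,p,b in blobs(c,lo,hi,roi,amin): print(nm,a,p,b,cast(c,p,z)[0].round(1))
R=(225,115,320,165)
show('green',(70,100,60),(92,255,255),R,124)
show('red',(170,100,60),(180,255,255),R,124,8); show('red',(0,100,60),(6,255,255),R,124,8)
show('blue',(98,100,60),(125,255,255),R,124,8)
show('rack',(0,0,150),(180,50,255),R,62,100)
show('bottle',(0,0,120),(180,80,255),(160,125,190,155),55)
show('dish',(0,0,120),(180,80,255),(325,205,370,245),16)
show('turq',(80,100,60),(95,255,255),(290,235,380,290),10)
show('yel',(20,120,80),(35,255,255),(200,160,300,260),10,100)
show('bluec',(105,120,40),(125,255,255),(95,165,200,265),10,100)
show('beaker',(0,0,100),(180,80,255),(380,240,435,295),0,100)
im=c['frame'][165:265,100:300,::-1]
cv2.imwrite('pics/cc.png',cv2.resize(im,None,fx=4,fy=4,interpolation=cv2.INTER_CUBIC))
w,_=shot('wrist'); print({k:(np.round(v,3).tolist()) for k,v in w.items() if k!='frame'})
E
```

```text
green 183 [240.2 129.1] [234 121  14  17] [662.5  83.7 124. ]
green 63 [284.4 132.2] [281 128   8  10] [657.4 -14.2 124. ]
red 63 [264.2 130.9] [260 127   9   9] [659.4  30.5 124. ]
blue 62 [304.6 133.9] [301 130   8   9] [654.5 -59.  124. ]
rack 2416 [270.6 142.5] [225 123  91  37] [650.1  16.1  62. ]
bottle 170 [171.9 138.5] [165 131  15  16] [657.9 248.3  55. ]
dish 510 [346.2 224.4] [334 212  25  26] [ 467.  -166.3   16. ]
turq 557 [312.6 257.8] [300 245  26  27] [387.3 -87.6  10. ]
turq 553 [351.6 267.5] [339 255  26  26] [ 365.5 -180.    10. ]
yel 4091 [250.8 210. ] [219 175  66  69] [498.1  60.2  10. ]
bluec 4205 [146.9 216.9] [111 179  76  77] [476.9 308.   10. ]
beaker 941 [408.5 268.7] [390 252  39  33] [ 363.9 -320.     0. ]
{'vfov': 59.875, 'cx': 278.502, 'cy': 211.549, 'k1': 0.006, 'hand_eye': [[0.001, -0.965, -0.261, 75.46], [1.0, 0.001, 0.0, 0.151], [-0.0, -0.261, 0.965, -172.565], [0.0, 0.0, 0.0, 1.0]]}
```

View pics/cc.png

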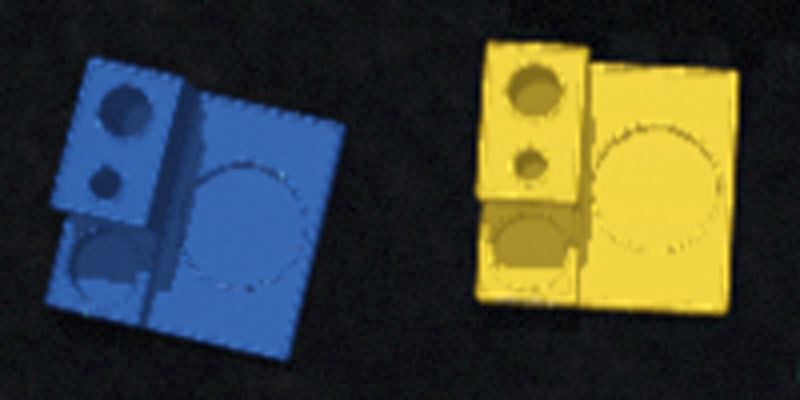

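Run:
```python
from h import *
c,st=shot('top')
P=np.array([[45,44,60],[2,44,60],[0,-27,10],[-43,44,24],[70,-71,10],[-70,-71,10]],float)
for n,px in(('yellow',[(535,90),(530,163),(656,190),(532,253),(738,70),(728,314)]),('blue',[(125,110),(105,182),(248,225),(113,268),(345,124),(289,360)])):
    px=np.array(px)/4-.375+[100,165]
    W=np.array([cast(c,p,z)[0] for p,z in zip(px,P[:,2])])[:,:2]
    a=P[:,:2]-P[:,:2].mean(0); b=W-W.mean(0); th=np.arctan2((a[:,0]*b[:,1]-a[:,1]*b[:,0]).sum(),(a*b).sum())
    R=np.array([[np.cos(th),-np.sin(th)],[np.sin(th),np.cos(th)]]); t=W.mean(0)-R@P[:,:2].mean(0)
    print(n,t.round(1),th.round(4),'resid',(W-(P[:,:2]@R.T+t)).round(1).tolist()); print((P[:4,:2]@R.T+t).round(1).tolist())
caps=np.array([[662.5,83.7],[659.4,30.5],[657.4,-14.2],[654.5,-59]]);d=caps[0]-caps[3];print('rack yaw',np.arctan2(-d[0],d[1]))
im=c['frame']
a=cv2.resize(im[105:175,150:330,::-1],None,fx=4,fy=4,interpolation=cv2.INTER_CUBIC);b=cv2.resize(im[195:290,290:440,::-1],(720,456))[:250]
cv2.imwrite('pics/crop.png',np.vstack([a,b]))
```

```text
yellow [496.  56.] -0.031 resid [[1.0, 0.8], [1.7, 1.1], [-1.6, 0.6], [-1.1, -0.3], [3.2, -0.8], [-3.1, -1.4]]
[[542.4, 98.6], [499.4, 99.9], [495.2, 29.0], [454.4, 101.3]]
blue [473.7 300.2] -0.1914 resid [[1.4, 2.1], [1.5, 3.2], [-0.5, -1.7], [-0.5, -2.8], [1.0, -0.9], [-2.9, 0.2]]
[[526.2, 334.8], [484.0, 343.0], [468.6, 273.7], [439.8, 351.5]]
rack yaw -0.056003046070714914
```

View pics/crop.png

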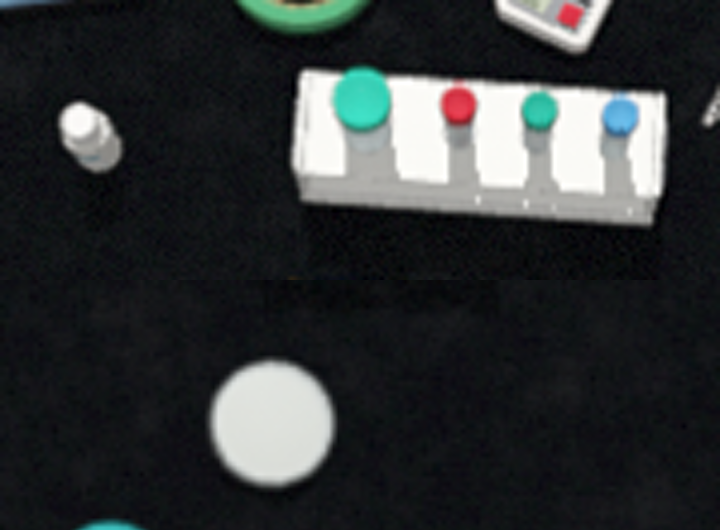

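The top view shows these candidates:
- **Dish:** the pale disc at (346,224). The turquoise look-alikes are at (313,258) and (352,268).
- **Bottle:** the small white one at (172,139). The squeeze bottle (122,20) and the back bottles (~308,10) are not it.
- **Tubes, left to right:** wide green (240,129), red (264,131), narrow green spare (284,132), blue (305,134).
- **Carriers:** yellow around (251,210) and blue around (147,217).

The close crop confirms these choices. I'll take the dish first.

{"method": "jog_arm", "body": {
  "series": [
    [0.65,0.92,0,0,0,0.5,0],
    [0.65,0.92,0,0,0,0.5,0],
    [0.65,0.92,0,0,0,0.5,0],
    [0.65,0.92,0,0,0,0.5,0],
    [0.65,0.92,0,0,0,0.5,0],
    [0.65,0.92,0,0,0,0.5,0],
    [0.65,0.92,0,0,0,0.5,0]
  ],
  "grip_force": 20
}}

```text
clock: 0.83
eef_pos: [310.4, -387.8, 213.5]
eef_rot: [3.142, 0.0, 1.23]
wrist_force: [0.0, -0.4, -0.1]
finger_gap: 93.9
finger_force: 0.0
```

{"method": "jog_arm", "body": {
  "series": [
    [0.65,0.92,0,0,0,0.2,0],
    [0.65,0.92,0,0,0,0.2,0],
    [0.65,0.92,0,0,0,0.2,0],
    [0.65,0.92,0,0,0,0.2,0]
  ]
}}

```text
clock: 1.17
eef_pos: [390.2, -274.2, 213.5]
eef_rot: [3.141, -0.001, 1.542]
wrist_force: [0.2, -0.3, -0.6]
finger_gap: 94.1
finger_force: 0.0
```

{"method": "jog_arm", "body": {
  "series": [
    [0.65,0.92,0,0,0,0,0],
    [0.65,0.92,0,0,0,0,0],
    [0.65,0.92,0,0,0,0,0],
    [0.65,0.92,0,0,0,0,0],
    [0.65,0.92,0,0,0,0,0],
    [0.65,0.92,0,0,0,0,0]
  ]
}}

```text
clock: 1.67
eef_pos: [466.0, -167.6, 213.3]
eef_rot: [-3.141, 0.0, 1.536]
wrist_force: [-0.3, 0.2, -0.1]
finger_gap: 94.1
finger_force: 0.0
```

Run:
```python
from h import *
w,st=shot('wrist','w1'); print(st['eef_pos'].round(1),st['eef_rot'].round(4),st['clock'])
for a,p,b in blobs(w,(0,0,110),(180,80,255),(0,0,560,420),1500): print(a,p,b,cast(w,p,16,st)[0].round(1))
print(proj(w,[467,-166,16],st))
```

```text
[ 466.  -167.6  213.3] [-3.1411e+00  1.0000e-04  1.5362e+00] 1.6667
9473 [33.2 73.9] [  0   0  79 145] [236.2 -48.8  16. ]
10590 [489.8  50. ] [432   0 123 105] [667.5 -42.2  16. ]
2516 [279.3 187.8] [252 160  56  57] [ 466.5 -166.7   16. ]
14668 [448.3 251.1] [372 181 138 158] [ 646.6 -242.3   16. ]
2861 [135.  298.9] [ 84 245 102  94] [ 300.5 -288.2   16. ]
2681 [193.9 314.1] [157 282  66  58] [ 364.7 -309.5   16. ]
8351 [316.5 366.1] [137 352 357  35] [ 503.5 -383.1   16. ]
2565 [422.5 405. ] [348 380 123  40] [ 632.5 -442.5   16. ]
[[279.73484499 187.12748928]]
```

View pics/w1.png

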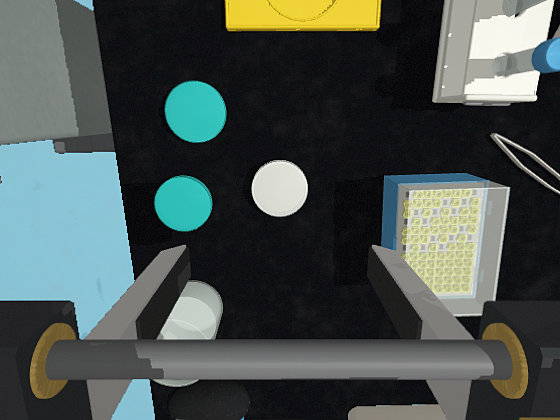

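Dish at image (279,188) → (466.5, -166.7), directly under the TCP. The turquoise ones and the beaker are clear of the fingers. Descending.

{"method": "jog_arm", "body": {
  "series": [
    [0,0.008,-1,0,0,0,0],
    [0,0.008,-1,0,0,0,0],
    [0,0.008,-1,0,0,0,0],
    [0,0.008,-1,0,0,0,0]
  ]
}}

```text
clock: 2.05
eef_pos: [462.4, -166.5, 87.7]
eef_rot: [-3.132, -0.003, 1.533]
wrist_force: [-1.0, 0.2, -0.7]
finger_gap: 94.0
finger_force: 0.0
```

{"method": "jog_arm", "body": {
  "series": [
    [0,0,-0.3,0,0,0,0],
    [0,0,-0.5,0,0,0,0],
    [0,0,-0.6,0,0,0,0],
    [0,0,-0.66,0,0,0,0],
    [0,0,-0.66,0,0,0,0.3],
    [0,0,-0.66,0,0,0,0.6],
    [0,0,-0.66,0,0,0,0.6],
    [0,0,-0.66,0,0,0,0.6]
  ],
  "grip_force": 15
}}

```text
clock: 2.72
eef_pos: [466.8, -166.9, 15.6]
eef_rot: [3.14, 0.001, 1.535]
wrist_force: [0.6, -0.0, 0.1]
finger_gap: 70.9
finger_force: 0.0
```

{"method": "jog_arm", "body": {
  "series": [
    [0,0,0,0,0,0,0.6],
    [0,0,0,0,0,0,0.6],
    [0,0,0,0,0,0,0.6],
    [0,0,0,0,0,0,0.6]
  ]
}}

```text
clock: 3.05
eef_pos: [466.5, -166.5, 14.8]
eef_rot: [3.141, 0.0, 1.535]
wrist_force: [-1.0, 0.7, 6.1]
finger_gap: 57.9
finger_force: 15.0
```

{"method": "jog_arm", "body": {
  "series": [
    [0,0,0.1,0,0,0,0.6],
    [0,0,0.3,0,0,0,0.6],
    [0,0,0.6,0,0,0,0.6],
    [0.0,0.2,0.9,0,0,0,0.6],
    [0.1,0.5,1,0,0,0,0.6],
    [0.12,0.7,1,0,0,0,0.6],
    [0.12,0.8,1,0,0,0,0.6]
  ]
}}

```text
clock: 3.63
eef_pos: [481.1, -68.2, 135.2]
eef_rot: [3.14, 0.0, 1.537]
wrist_force: [0.4, 0.0, 0.0]
finger_gap: 58.2
finger_force: 15.0
```

{"method": "jog_arm", "body": {
  "series": [
    [0.06,0.25,0,0,0,0,0.6],
    [0.12,0.5,0,0,0,0,0.6],
    [0.12,0.7,0,0,0,0,0.6],
    [0.12,0.8,0,0,0,0,0.6],
    [0.12,0.83,0,0,0,0,0.6],
    [0.12,0.83,0,0,0,0,0.6],
    [0.12,0.83,0,0,0,0,0.6],
    [0.12,0.83,0,0,0,0,0.6]
  ]
}}

```text
clock: 4.3
eef_pos: [494.9, 28.0, 134.2]
eef_rot: [-3.141, 0.0, 1.534]
wrist_force: [0.7, -0.3, -0.4]
finger_gap: 57.9
finger_force: 15.0
```

Run:
```python
from h import *
w,st=shot('wrist','w2'); print(st['eef_pos'].round(1),st['eef_rot'].round(4),st['clock'],st['finger_gap'])
for X in [[542.4, 98.6,60], [499.4, 99.9,60], [495.2, 29.0,10], [454.4, 101.3,24]]: print(proj(w,X,st).round(1))
```

```text
[494.9  28.  134.2] [-3.1414e+00  2.0000e-04  1.5342e+00] 4.3 57.867854530353334
[[347.3 118. ]]
[[281.6 118.4]]
[[279.  204.9]]
[[221.3 117.9]]
```

View pics/w2.png

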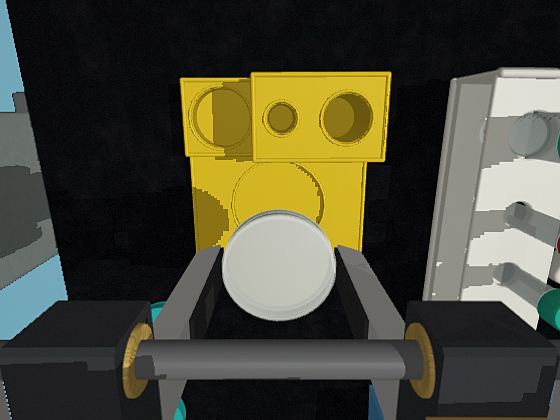

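Wide hole at (346,118), narrow at (281,119), bottle pocket at (221,118), recess centred at x≈278. All lie within 1 px of prediction, and the dish is held level. Setting it down.

{"method": "jog_arm", "body": {
  "series": [
    [0,0.008,-0.25,0,0,0,0.6],
    [0,0.008,-0.5,0,0,0,0.6],
    [0,0.008,-0.7,0,0,0,0.6],
    [0,0.008,-0.85,0,0,0,0.6],
    [0,0.008,-0.92,0,0,0,0.6],
    [0,0.008,-0.94,0,0,0,0.6],
    [0,0.008,-0.94,0,0,0,0.6],
    [0,0.008,-0.94,0,0,0,0.6]
  ]
}}

```text
clock: 5.02
eef_pos: [495.5, 29.7, 22.2]
eef_rot: [3.14, -0.0, 1.535]
wrist_force: [-1.4, -0.6, 0.3]
finger_gap: 58.0
finger_force: 15.0
```

{"method": "jog_arm", "body": {
  "series": [
    [0,0,0,0,0,0,0.2],
    [0,0,0,0,0,0,0.2],
    [0,0,0,0,0,0,0.2],
    [0,0,0,0,0,0,0.2],
    [0,0,0.1,0,0,0,0.2],
    [0,0,0.4,0,0,0,0.2],
    [0,0,0.8,0,0,0,0.2],
    [0,0,1,0,0,0,0.2]
  ]
}}

```text
clock: 5.68
eef_pos: [495.2, 30.2, 144.4]
eef_rot: [3.14, -0.0, 1.535]
wrist_force: [0.4, -0.9, 0.1]
finger_gap: 75.5
finger_force: 0.0
```

{"method": "jog_arm", "body": {
  "series": [
    [0.1,0.2,0.3,0,0,0.08,0],
    [0.2,0.5,0.3,0,0,0.16,0],
    [0.4,0.85,0.3,0,0,0.24,0],
    [0.4,0.85,0.3,0,0,0.32,0],
    [0.4,0.85,0.3,0,0,0.4,0],
    [0.4,0.85,0.3,0,0,0.48,0],
    [0.4,0.85,0.3,0,0,0.56,0],
    [0.4,0.85,0.3,0,0,0.6,0]
  ]
}}

```text
clock: 6.35
eef_pos: [542.9, 132.3, 177.4]
eef_rot: [-3.142, -0.0, 2.485]
wrist_force: [0.4, 0.7, -0.2]
finger_gap: 94.2
finger_force: 0.0
```

{"method": "jog_arm", "body": {
  "series": [
    [0.3,0.3,0,0,0,0.08,0],
    [0.5,0.5,0,0,0,0.16,0],
    [0.7,0.7,0,0,0,0.24,0],
    [0.9,0.9,0,0,0,0.3,0],
    [0.96,0.97,0,0,0,0.3,0],
    [0.96,0.97,0,0,0,0.3,0],
    [0.96,0.97,0,0,0,0.3,0],
    [0.96,0.97,0,0,0,0.3,0]
  ]
}}

```text
clock: 7.02
eef_pos: [657.7, 247.8, 177.5]
eef_rot: [-3.141, -0.0, 2.948]
wrist_force: [0.2, 0.7, 0.8]
finger_gap: 93.9
finger_force: 0.0
```

Run:
```python
from h import *
w,st=shot('wrist','w3'); print(st['eef_pos'].round(1),st['eef_rot'].round(4),st['joints'].round(2),st['clock'],st['finger_gap'])
for a,p,b in blobs(w,(0,0,140),(180,70,255),(0,0,560,420),200): print(a,p,b,cast(w,p,64,st)[0].round(1))
print(proj(w,[657,248,64],st))
```

```text
[657.7 247.8 177.5] [-3.1413e+00 -2.0000e-04  2.9480e+00] [ 0.31  0.68  1.05 -0.    1.41 -1.07] 7.0167 93.8976903434727
1388 [99.7 71.4] [80 29 40 83] [529.1 138.6  64. ]
416 [ 4.9 80.4] [ 0 49 15 50] [521.9  68.   64. ]
956 [283.9 206.8] [269 186  31  41] [655.8 252.3  64. ]
11108 [ 82.  241.1] [  0 195 186 104] [652.7  82.4  64. ]
816 [550. 264.] [542 232  18  68] [747.4 462.7  64. ]
419 [387.1 323.8] [376 301  26  39] [778.1 321.8  64. ]
406 [109.2 398.7] [ 99 380  22  40] [807.2  56.3  64. ]
2906 [269.3 405.5] [206 385 125  35] [843.6 202.4  64. ]
[[279.01007209 209.14036642]]
```

View pics/w3.png

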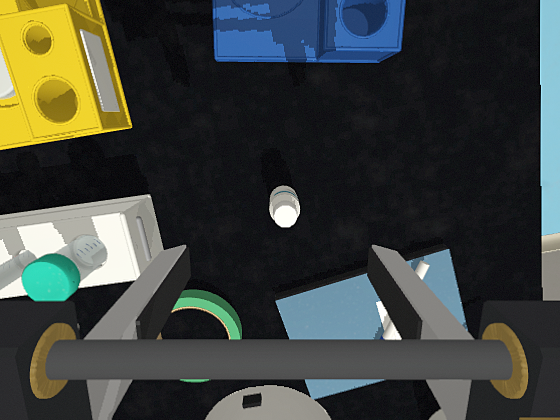

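Run:
```python
from h import *
w,st=shot('wrist')
print(cast(w,[285,213.5],64,st), cast(w,[[205,290],[240,325],[185,292]],20,st).round(0))
th=2.948; 
print(proj(w,[[657+d*np.sin(.19),251+d*np.cos(.19),20] for d in(-60,60)],st))
t,_=shot('top'); s,_=shot('scene')
for n,c,roi in(('s',s,(160,185,195,225)),):
  for a,p,b in blobs(c,(0,0,120),(180,80,255),roi): print(n,a,p,b)
print(proj(s,[[657,251,0],[657,251,64]]),proj(t,[[657,251,0],[657,251,64]]))
```

```text
[[661.75980948 251.95167468  64.        ]] [[736. 157.  20.]
 [781. 183.  20.]
 [734. 137.  20.]]
[[217.59760771 196.44296855]
 [346.94446394 196.12895152]]
s 190 [176. 206.] [171 195  12  23]
[[179.02930687 215.23347383]
 [175.34759706 197.99824574]] [[174.8786822  144.92200376]
 [170.04265069 137.82678347]]
```

Bottle cap at (285,214) → (661.5, 251.5). Nothing is in the fingers' way: the tape ring is 70 mm further back. Grasping.

{"method": "jog_arm", "body": {
  "series": [
    [0.03,0.03,-0.3,0,0,0,0],
    [0.03,0.03,-0.6,0,0,0,0],
    [0.03,0.03,-0.85,0,0,0,0],
    [0.03,0.03,-1,0,0,0,0],
    [0.03,0.03,-1,0,0,0,0]
  ]
}}

```text
clock: 7.63
eef_pos: [659.7, 251.1, 52.9]
eef_rot: [-3.138, -0.006, 2.948]
wrist_force: [-0.9, 1.0, 0.2]
finger_gap: 94.1
finger_force: 0.0
```

{"method": "jog_arm", "body": {
  "series": [
    [0,0,-0.15,0,0,0,0.3],
    [0,0,-0.25,0,0,0,0.5],
    [0,0,-0.25,0,0,0,0.8],
    [0,0,-0.25,0,0,0,0.8],
    [0,0,-0.25,0,0,0,0.8],
    [0,0,-0.25,0,0,0,0.8],
    [0,0,-0.25,0,0,0,0.8],
    [0,0,-0.25,0,0,0,0.8]
  ],
  "grip_force": 12
}}

```text
clock: 8.3
eef_pos: [662.0, 252.2, 28.1]
eef_rot: [3.141, 0.001, 2.949]
wrist_force: [-0.0, 0.1, 0.1]
finger_gap: 44.2
finger_force: 0.0
```

{"method": "jog_arm", "body": {
  "series": [
    [0,0,0,0,0,0,0.85],
    [0,0,0,0,0,0,0.85],
    [0,0,0,0,0,0,0.85]
  ]
}}

```text
clock: 8.55
eef_pos: [661.8, 252.2, 27.6]
eef_rot: [3.142, 0.0, 2.949]
wrist_force: [0.5, 0.3, 0.9]
finger_gap: 26.3
finger_force: 12.0
```

{"method": "jog_arm", "body": {
  "series": [
    [0,0,0.15,0,0,0,0.85],
    [0,0,0.4,0,0,0,0.85],
    [0,0,0.7,0,0,0,0.85],
    [-0.2,0.2,0.9,0,0,0,0.85],
    [-0.4,0.3,0.9,0,0,0,0.85],
    [-0.7,0.4,0.9,0,0,0,0.85],
    [-0.8,0.6,0.9,0,0,0,0.85],
    [-0.8,0.7,0.9,0,0,0,0.85]
  ]
}}

```text
clock: 9.22
eef_pos: [563.2, 338.2, 136.0]
eef_rot: [3.141, -0.001, 2.951]
wrist_force: [-0.0, -0.9, 0.0]
finger_gap: 26.4
finger_force: 12.0
```

{"method": "jog_arm", "body": {
  "series": [
    [0,0,0,0,0,0,0.85],
    [0,0,0,0,0,0,0.85],
    [0,0,0,0,0,0,0.85]
  ]
}}

```text
clock: 9.47
eef_pos: [566.7, 335.2, 135.1]
eef_rot: [-3.141, 0.0, 2.948]
wrist_force: [0.6, -0.4, -0.2]
finger_gap: 26.6
finger_force: 12.0
```

Run:
```python
from h import *
w,st=shot('wrist','w4'); print(st['eef_pos'].round(1),st['eef_rot'].round(4),st['joints'].round(2),st['clock'],st['finger_gap'])
for X in[[526.2, 334.8,60], [484.0, 343.0,60], [468.6, 273.7,10], [439.8, 351.5,24]]: print(proj(w,X,st).round(1))
```

```text
[566.7 335.2 135.1] [-3.1413  0.      2.9482] [ 0.48  0.61  1.26 -0.    1.27 -0.9 ] 9.4667 26.575005994335164
[[267.  168.1]]
[[266.4 102.2]]
[[177.7 101.6]]
[[267.4  37.8]]
```

View pics/w4.png

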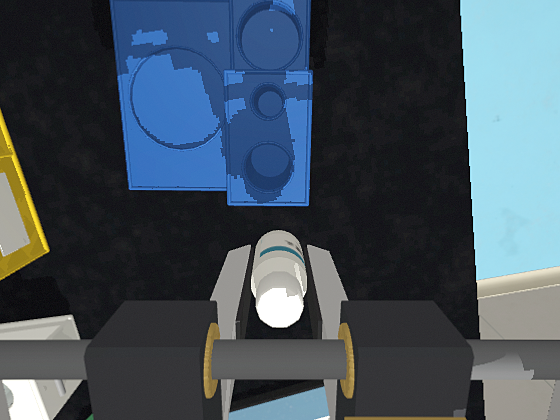

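Run:
```python
from h import *
w,st=shot('wrist')
P=np.array([[45,44,60],[2,44,60],[0,-27,10],[-43,44,24]],float)
W=np.array([cast(w,p,z,st)[0] for p,z in zip([(269,166.5),(267.3,103),(178.5,101.5),(270,36.5)],P[:,2])])[:,:2]
a=P[:,:2]-P[:,:2].mean(0); b=W-W.mean(0); th=np.arctan2((a[:,0]*b[:,1]-a[:,1]*b[:,0]).sum(),(a*b).sum())
R=np.array([[np.cos(th),-np.sin(th)],[np.sin(th),np.cos(th)]]); t=W.mean(0)-R@P[:,:2].mean(0)
print(W.round(1).tolist(),t.round(1),th,(P[:,:2]@R.T+t).round(1).tolist())
# hole segmentation check on narrow hole
g=cv2.cvtColor(w['frame'],cv2.COLOR_RGB2GRAY)
for x0,y0,x1,y1 in((245,80,290,125),(240,138,298,192)):
    c=cv2.HoughCircles(cv2.resize(g[y0:y1,x0:x1],None,fx=4,fy=4),cv2.HOUGH_GRADIENT,1,200,param1=60,param2=15,minRadius=40,maxRadius=120)
    print(None if c is None else c[0][:,:3]/4+[x0,y0,0])
```

```text
[[525.4, 336.2], [484.6, 343.3], [468.6, 274.2], [439.3, 353.4]] [473.5 301.2] -0.19105230843061818 [[526.1, 335.9], [483.8, 344.0], [468.4, 274.7], [439.7, 352.6]]
[[271.625      103.625       13.14999962]]
[[267.125      168.875       26.52499962]]
```

{"method": "jog_arm", "body": {
  "series": [
    [-0.3,0.05,0,0,0,0,0.85],
    [-0.6,0.1,0,0,0,0,0.85],
    [-0.85,0.14,0,0,0,0,0.85],
    [-1,0.144,0,0,0,0,0.85],
    [-1,0.144,0,0,0,0,0.85],
    [-1,0.144,0,0,0,0,0.85]
  ]
}}

```text
clock: 10.07
eef_pos: [446.1, 353.2, 135.9]
eef_rot: [3.141, 0.001, 2.949]
wrist_force: [0.3, -0.6, -0.1]
finger_gap: 26.1
finger_force: 12.0
```

{"method": "jog_arm", "body": {
  "series": [
    [-0.058,0,-0.1,0,0,0,0.85],
    [-0.058,0,-0.3,0,0,0,0.85],
    [-0.058,0,-0.5,0,0,0,0.85],
    [-0.058,0,-0.65,0,0,0,0.85],
    [-0.058,0,-0.65,0,0,0,0.85]
  ]
}}

```text
clock: 10.48
eef_pos: [438.7, 351.8, 53.8]
eef_rot: [-3.138, -0.004, 2.948]
wrist_force: [0.1, 0.3, -1.0]
finger_gap: 26.3
finger_force: 12.0
```

{"method": "jog_arm", "body": {
  "series": [
    [0,0,-0.05,0,0,0,0.85],
    [0,0,-0.1,0,0,0,0.85],
    [0,0,-0.15,0,0,0,0.85],
    [0,0,-0.18,0,0,0,0.85],
    [0,0,-0.18,0,0,0,0.85],
    [0,0,-0.18,0,0,0,0.85]
  ]
}}

```text
clock: 10.98
eef_pos: [438.9, 353.5, 36.1]
eef_rot: [3.141, 0.0, 2.949]
wrist_force: [-0.1, 0.1, 0.3]
finger_gap: 26.6
finger_force: 12.0
```

Run:
```python
from h import *
st=manip.read_state();print(st['eef_pos'].round(1),st['eef_rot'].round(3),st['wrist_force'].round(1))
```

```text
[438.9 353.5  36.1] [3.141 0.    2.949] [-0.1  0.1  0.3]
```

{"method": "jog_arm", "body": {
  "series": [
    [0,0,0,0,0,0,0.5],
    [0,0,0,0,0,0,0.5],
    [0,0,0,0,0,0,0.5],
    [0,0,0.1,0,0,0,0.5],
    [0,0,0.3,0,0,0,0.5],
    [0,0,0.6,0,0,0,0.4],
    [0,0,0.9,0,0,0,0.3],
    [0,0,1,0,0,0,0.3]
  ]
}}

```text
clock: 11.65
eef_pos: [440.0, 354.4, 162.1]
eef_rot: [3.136, 0.005, 2.949]
wrist_force: [0.1, 0.7, 0.3]
finger_gap: 63.3
finger_force: 0.0
```

{"method": "jog_arm", "body": {
  "series": [
    [0.1,-0.2,0.1,0,0,-0.06,0.3],
    [0.2,-0.5,0.1,0,0,-0.12,0.3],
    [0.3,-0.8,0.1,0,0,-0.18,0.3],
    [0.45,-0.86,0.1,0,0,-0.23,0.3]
  ]
}}

```text
clock: 11.98
eef_pos: [492.8, 246.6, 168.9]
eef_rot: [-3.141, 0.001, 2.581]
wrist_force: [0.5, 0.0, 0.4]
finger_gap: 65.8
finger_force: 0.0
```

Run:
```python
from h import *
w,st=shot('wrist','w5'); print(st['eef_pos'].round(1),st['eef_rot'].round(4),st['finger_gap'])
print(proj(w,[[439.6,352.5,72],[439.6,352.5,8]],st))
```

```text
[492.8 246.6 168.9] [-3.1415e+00  6.0000e-04  2.5814e+00] 65.80229536244718
[[367.63209931  74.72121751]
 [350.22204533  82.29157685]]
```

View pics/w5.png

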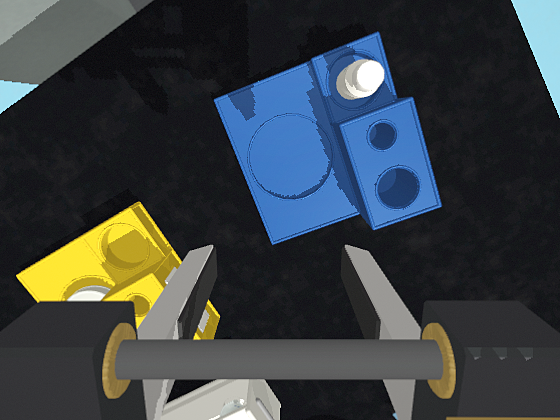

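Bottle seated upright in its pocket: cap at (368,73), predicted (368,75). The narrow socket is at (382,135). On to the blue tube.

{"method": "jog_arm", "body": {
  "series": [
    [0.1,-0.3,0.1,0,0,-0.08,0.3],
    [0.2,-0.6,0.2,0,0,-0.16,0.3],
    [0.4,-0.85,0.3,0,0,-0.24,0.2],
    [0.45,-0.85,0.3,0,0,-0.3,0.2]
  ]
}}

```text
clock: 12.37
eef_pos: [549.4, 144.1, 206.9]
eef_rot: [3.138, 0.002, 2.107]
wrist_force: [0.2, 0.6, 0.4]
finger_gap: 73.9
finger_force: 0.0
```

{"method": "jog_arm", "body": {
  "series": [
    [0.1,-0.3,0,0,0,-0.08,0.2],
    [0.2,-0.6,0,0,0,-0.16,0.2],
    [0.4,-0.85,0,0,0,-0.24,0.2],
    [0.45,-0.85,0,0,0,-0.3,0.2]
  ]
}}

```text
clock: 12.7
eef_pos: [602.5, 41.6, 204.3]
eef_rot: [3.141, 0.001, 1.635]
wrist_force: [-0.4, 1.4, -0.6]
finger_gap: 75.2
finger_force: 0.0
```

{"method": "jog_arm", "body": {
  "series": [
    [0.1,-0.3,0,0,0,-0.08,0.4],
    [0.2,-0.6,0,0,0,-0.08,0.4],
    [0.4,-0.85,0,0,0,-0.08,0.4],
    [0.45,-0.85,0,0,0,-0.08,0.4],
    [0.45,-0.85,0,0,0,-0.08,0.4],
    [0.45,-0.85,0,0,0,-0.08,0.4],
    [0.45,-0.85,0,0,0,-0.08,0.4]
  ]
}}

```text
clock: 13.28
eef_pos: [654.4, -54.6, 204.1]
eef_rot: [-3.141, -0.0, 1.521]
wrist_force: [-0.0, 0.8, -0.7]
finger_gap: 56.6
finger_force: 0.0
```

Run:
```python
from h import *
w,st=shot('wrist','w6'); print(st['eef_pos'].round(1),st['eef_rot'].round(4),st['finger_gap'])
for n,lo,hi,z in(('g',(70,100,60),(92,255,255),122),('r',(170,100,60),(180,255,255),124),('r',(0,100,60),(6,255,255),124),('b',(98,100,100),(118,255,255),124)):
  for a,p,b in blobs(w,lo,hi,(0,0,560,420),100): print(n,a,p,b,cast(w,p,z,st)[0].round(1))
```

```text
[654.4 -54.6 204.1] [-3.1415e+00 -1.0000e-04  1.5210e+00] 56.608820669878305
g 1928 [281.5  18.5] [255   0  54  43] [662.6  78.1 122. ]
g 1405 [419.8  20.9] [369   0 107  41] [749.9  72.4 122. ]
g 741 [279.6 161.6] [265 146  30  32] [657.1 -12.  122. ]
g 117 [404.6 180.3] [398 174  15  15] [744.6 -29.5 122. ]
g 2686 [ 27.2 233.1] [  0 206  59  56] [469.7 -55.4 122. ]
g 1873 [ 22.8 308.8] [  0 287  55  51] [ 452.2 -116.6  122. ]
r 811 [285.1 103. ] [270  87  31  33] [662.6  26.9 124. ]
r 175 [373.2 167.7] [365 160  17  17] [721.8 -19.1 124. ]
b 695 [284.3 230.1] [271 214  28  32] [658.1 -61.6 124. ]
b 1506 [255.7 292.2] [217 280  75  30] [ 634.1 -110.3  124. ]
```

View pics/w6.png

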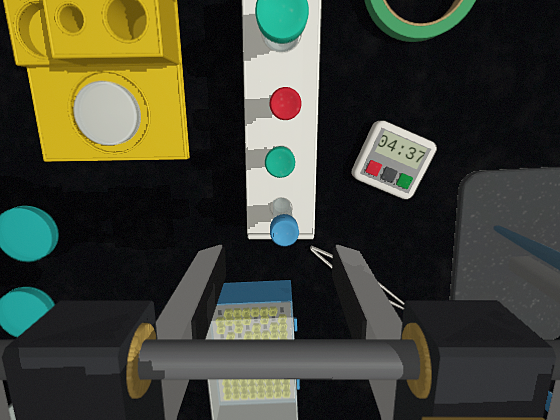

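{"method": "jog_arm", "body": {
  "series": [
    [0.03,-0.066,-0.2,0,0,0,0.4],
    [0.03,-0.066,-0.4,0,0,0,0.4],
    [0.03,-0.066,-0.6,0,0,0,0.4],
    [0.03,-0.066,-0.75,0,0,0,0.4],
    [0.03,-0.066,-0.8,0,0,0,0.4],
    [0.03,-0.066,-0.8,0,0,0,0.6],
    [0.03,-0.066,-0.8,0,0,0,0.9],
    [0.03,-0.066,-0.8,0,0,0,0.9]
  ],
  "grip_force": 15
}}

```text
clock: 14.0
eef_pos: [659.0, -63.5, 109.7]
eef_rot: [3.139, 0.0, 1.52]
wrist_force: [0.5, 0.9, 0.1]
finger_gap: 39.6
finger_force: 0.0
```

{"method": "jog_arm", "body": {
  "series": [
    [0,0,0,0,0,0,0.95],
    [0,0,0,0,0,0,0.95],
    [0,0,0,0,0,0,0.95],
    [0,0,0,0,0,0,0.95]
  ]
}}

```text
clock: 14.33
eef_pos: [658.5, -63.7, 108.4]
eef_rot: [3.141, 0.0, 1.52]
wrist_force: [-0.7, 0.7, 2.9]
finger_gap: 19.9
finger_force: 15.0
```

{"method": "jog_arm", "body": {
  "series": [
    [0,0,0.1,0,0,0,0.95],
    [0,0,0.25,0,0,0,0.95],
    [0,0,0.4,0,0,0,0.95],
    [0,0,0.6,0,0,0,0.95],
    [0,0,0.8,0,0,0,0.95],
    [0,0,0.9,0,0,0,0.95],
    [0,0,0.9,0,0,0,0.95],
    [0,0,0.9,0,0,0,0.95]
  ]
}}

```text
clock: 15.0
eef_pos: [658.4, -63.7, 215.7]
eef_rot: [3.141, 0.0, 1.52]
wrist_force: [-0.7, 0.7, -1.7]
finger_gap: 20.8
finger_force: 15.0
```

Run:
```python
from h import *
w,st=shot('wrist','w7'); print(st['eef_pos'].round(1),st['eef_rot'].round(4),st['finger_gap'],st['finger_force'])
s,_=shot('scene','s7');t,_=shot('top')
print('tip/cap pred scene',proj(s,[st['eef_pos']-[0,0,102],st['eef_pos']+[0,0,16]]).round(1))
u=[cv2.resize(x,(280,210)) for x in (w['frame'],t['frame'])]
x=cv2.resize(s['frame'][90:230,190:350],None,fx=3,fy=3)
cv2.imwrite('pics/m7.png',np.hstack([np.vstack(u),x])[:,:,::-1])
```

```text
[658.4 -63.7 215.7] [3.1413 0.     1.5196] 20.78709415643609 14.99986007809639
tip/cap pred scene [[279.4 148.5]
 [279.3 112.2]]
```

View pics/m7.png

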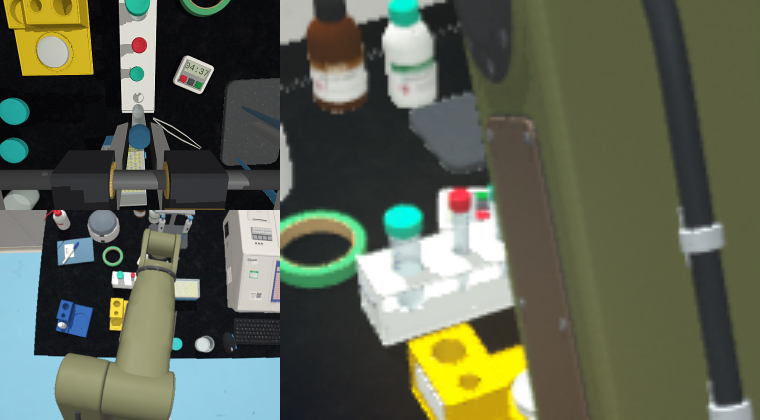

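{"method": "jog_arm", "body": {
  "series": [
    [-0.1,0,0.1,0,0,0,0.95],
    [-0.3,0,0.2,0,0,0,0.95],
    [-0.5,0,0.3,0,0,0,0.95],
    [-0.7,0.1,0.3,0,0,0,0.95],
    [-0.75,0.3,0.3,0,0,0,0.95],
    [-0.75,0.6,0.3,0,0,0,0.95],
    [-0.75,0.9,0.3,0,0,-0.045,0.95],
    [-0.75,1,0.3,0,0,-0.089,0.95]
  ]
}}

```text
clock: 15.82
eef_pos: [567.7, 59.9, 251.0]
eef_rot: [-3.14, -0.0, 1.379]
wrist_force: [1.2, 0.1, 0.1]
finger_gap: 20.5
finger_force: 15.0
```

{"method": "jog_arm", "body": {
  "series": [
    [-0.05,0.3,0,0,0,0,0.95],
    [-0.1,0.6,0,0,0,0,0.95],
    [-0.2,0.9,0,0,0,0,0.95],
    [-0.3,1,0,0,0,0,0.95]
  ]
}}

```text
clock: 16.15
eef_pos: [531.2, 179.8, 250.4]
eef_rot: [-3.139, 0.0, 1.382]
wrist_force: [-0.1, 0.0, -0.6]
finger_gap: 20.0
finger_force: 15.0
```

{"method": "jog_arm", "body": {
  "series": [
    [-0.1,0.25,0,0,0,0,0.95],
    [-0.2,0.5,0,0,0,0,0.95],
    [-0.3,0.7,0,0,0,0,0.95],
    [-0.4,0.9,0,0,0,0,0.95],
    [-0.4,1,0,0,0,0,0.95],
    [-0.4,1,0,0,0,0,0.95]
  ]
}}

```text
clock: 16.65
eef_pos: [483.8, 298.0, 250.9]
eef_rot: [-3.14, 0.001, 1.382]
wrist_force: [-0.2, -0.5, 0.5]
finger_gap: 20.0
finger_force: 15.0
```

{"method": "jog_arm", "body": {
  "series": [
    [0,0.2,-0.1,0,0,0,0.95],
    [0,0.395,-0.3,0,0,0,0.95],
    [0,0.395,-0.5,0,0,0,0.95],
    [0,0.395,-0.6,0,0,0,0.95],
    [0,0.395,-0.64,0,0,0,0.95],
    [0,0.395,-0.64,0,0,0,0.95],
    [0,0.395,-0.64,0,0,0,0.95],
    [0,0.395,-0.64,0,0,0,0.95]
  ]
}}

```text
clock: 17.32
eef_pos: [485.1, 343.4, 176.6]
eef_rot: [3.14, -0.001, 1.379]
wrist_force: [-0.2, -0.1, 0.2]
finger_gap: 20.3
finger_force: 15.0
```

Run:
```python
from h import *
w,st=shot('wrist'); print(st['eef_pos'].round(1),st['eef_rot'].round(4),st['finger_gap'],st['clock'])
e=st['eef_pos']; print('tip',proj(w,[e-[0,0,102]],st),'body50',proj(w,[e-[0,0,52]],st),'sock',proj(w,[[483.9,343.7,60],[439.6,352.5,72]],st))
s,_=shot('scene');print('scene tip',proj(s,[e-[0,0,102],e-[0,0,52],[483.9,343.7,60]]))
a=cv2.resize(w['frame'][140:280,210:350],None,fx=3,fy=3,interpolation=cv2.INTER_CUBIC);p=proj(s,[e-[0,0,80]])[0].astype(int)
b=cv2.resize(s['frame'][p[1]-40:p[1]+40,p[0]-35:p[0]+35],(367,420),interpolation=cv2.INTER_CUBIC);print(p)
cv2.imwrite('pics/m8.png',np.hstack([a,b])[:,:,::-1])
```

```text
[485.1 343.4 176.6] [ 3.1400e+00 -1.4000e-03  1.3791e+00] 20.274080694405043 17.3167
tip [[278.39546745 213.22873217]] body50 [[278.43377693 233.56789893]] sock [[276.85190602 208.46173234]
 [219.4271324  211.99432221]]
scene tip [[161.41147363 251.12840197]
 [157.47001504 236.47934379]
 [162.55292222 255.62032371]]
[159 244]
```

View pics/m8.png

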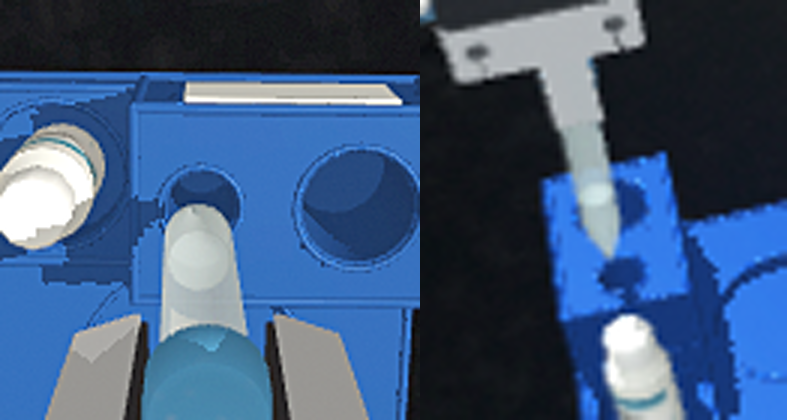

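Socket centre sits at crop (203,204), as predicted, and the cone tip is at (196,206). In the scene crop the tip is at (195,255) of the right-hand part. I'll triangulate the tip from both.

```bash
cat >> h.py <<'E'
def tri(v):  # [(cam,state,px)]
    A=np.zeros((3,3));b=np.zeros(3)
    for c,st,p in v:
        R,o=pose(c,st);d=R@rays(c,p)[0];d/=np.linalg.norm(d);M=np.eye(3)-np.outer(d,d);A+=M;b+=M@o
    return np.linalg.solve(A,b)
E
python3 - <<'E'
from h import *
w,st=shot('wrist');s,_=shot('scene')
X=tri([(w,st,(275.5,208.3)),(s,None,(161.2,252.6))]);print(X,proj(w,X,st),proj(s,X),st['eef_pos'])
print(cast(w,(275.5,208.3),st['eef_pos'][2]-102,st),cast(w,(277.7,208),60,st))
E
```

```text
[483.41367176 346.02796734  71.51958552] [[275.95525937 209.68947638]] [[160.77834016 252.89471821]] [484.91131013 343.59350758 176.31835718]
[[483.43654455 347.91225469  74.31835718]] [[484.44123716 344.19822732  60.        ]]
```

Tip is about 3.5 mm toward +y of the tool axis, so the tube tilts about 2°. I'll correct with a small tool turn and lower carefully.

{"method": "jog_arm", "body": {
  "series": [
    [-0.006,0.003,0,-0.022,-0.005,0,0.95],
    [-0.006,0.003,0,-0.022,-0.005,0,0.95],
    [-0.006,0.003,-0.05,-0.022,-0.005,0,0.95],
    [-0.006,0.003,-0.1,-0.022,-0.005,0,0.95],
    [-0.006,0.003,-0.15,-0.022,-0.005,0,0.95],
    [-0.006,0.003,-0.2,-0.022,-0.005,0,0.95],
    [-0.006,0.003,-0.25,-0.022,-0.005,0,0.95],
    [-0.006,0.003,-0.25,-0.022,-0.005,0,0.95]
  ]
}}

```text
clock: 18.18
eef_pos: [483.3, 343.7, 143.4]
eef_rot: [3.129, 0.034, 1.379]
wrist_force: [-0.1, 0.3, -0.3]
finger_gap: 20.3
finger_force: 15.0
```

Run:
```python
from h import *
st=manip.read_state();print(st['eef_pos'].round(1),st['eef_rot'].round(3),st['wrist_force'].round(1),st['moment'].round(2))
```

```text
[483.3 343.7 143.4] [3.129 0.034 1.379] [-0.1  0.3 -0.3] [-0.06 -0.06  0.09]
```

{"method": "jog_arm", "body": {
  "series": [
    [0,0,-0.06,0,0,0,0.95],
    [0,0,-0.12,0,0,0,0.95],
    [0,0,-0.18,0,0,0,0.95],
    [0,0,-0.24,0,0,0,0.95],
    [0,0,-0.28,0,0,0,0.95],
    [0,0,-0.29,0,0,0,0.95],
    [0,0,-0.29,0,0,0,0.95]
  ]
}}

```text
clock: 18.77
eef_pos: [483.6, 344.0, 109.8]
eef_rot: [3.128, 0.033, 1.38]
wrist_force: [-1.0, 0.8, -0.1]
finger_gap: 20.0
finger_force: 15.0
```

{"method": "jog_arm", "body": {
  "series": [
    [0,0,0,0,0,0,0.55],
    [0,0,0,0,0,0,0.55],
    [0,0,0,0,0,0,0.55],
    [0,0,0.1,0,0,0,0.55],
    [0,0,0.3,0,0,0,0.55],
    [0,0,0.5,0.022,0.005,0,0.4],
    [0,0,0.8,0.022,0.005,0.05,0.4],
    [0,0,0.9,0.022,0.005,0.089,0.4]
  ]
}}

```text
clock: 19.43
eef_pos: [484.7, 344.5, 224.4]
eef_rot: [3.134, -0.005, 1.523]
wrist_force: [-0.3, 0.2, 1.2]
finger_gap: 55.7
finger_force: 0.0
```

{"method": "jog_arm", "body": {
  "series": [
    [0.1,-0.2,0,0,0,0,0.4],
    [0.2,-0.5,0,0,0,0,0.4],
    [0.35,-0.7,0,0,0,0,0.4],
    [0.5,-0.88,0,0,0,0,0.4]
  ]
}}

```text
clock: 19.77
eef_pos: [544.2, 236.9, 219.9]
eef_rot: [3.138, -0.001, 1.52]
wrist_force: [0.7, -0.1, 1.2]
finger_gap: 56.8
finger_force: 0.0
```

{"method": "jog_arm", "body": {
  "series": [
    [0.1,-0.3,0,0,0,0,0.4],
    [0.2,-0.6,0,0,0,0,0.4],
    [0.35,-0.8,0,0,0,0,0.4],
    [0.5,-0.88,0,0,0,0,0.4]
  ]
}}

```text
clock: 20.1
eef_pos: [604.5, 129.6, 219.9]
eef_rot: [3.138, -0.001, 1.517]
wrist_force: [-0.6, 0.3, -0.0]
finger_gap: 56.8
finger_force: 0.0
```

{"method": "jog_arm", "body": {
  "series": [
    [0.2,-0.3,0,0,0,0,0.4],
    [0.35,-0.6,0,0,0,0,0.4],
    [0.49,-0.88,0,0,0,0,0.4],
    [0.49,-0.88,0,0,0,0,0.4],
    [0.49,-0.88,0,0,0,0,0.4],
    [0.49,-0.88,0,0,0,0,0.4]
  ]
}}

```text
clock: 20.6
eef_pos: [662.3, 27.7, 218.9]
eef_rot: [3.139, -0.001, 1.52]
wrist_force: [0.8, 0.2, -0.8]
finger_gap: 56.7
finger_force: 0.0
```

Run:
```python
from h import *
w,st=shot('wrist','w9'); print(st['eef_pos'].round(1),st['eef_rot'].round(4),st['finger_gap'],st['clock'])
for n,lo,hi,z in(('g',(70,100,60),(92,255,255),122),('r',(170,100,60),(180,255,255),124),('r',(0,100,60),(6,255,255),124),('b',(98,100,100),(118,255,255),124)):
  for a,p,b in blobs(w,lo,hi,(0,0,560,420),100): print(n,a,p,b,cast(w,p,z,st)[0].round(1))
s,_=shot('scene')
for a,p,b in blobs(s,(98,100,60),(118,255,255),(140,210,190,260),5): print('sc',a,p,b)
```

```text
[662.3  27.7 218.9] [ 3.1389e+00 -1.1000e-03  1.5195e+00] 56.687176896403805 20.6
g 3171 [404.8  74.5] [350  20 109 111] [755.1 124.4 122. ]
g 1703 [275.4 140.8] [253 118  46  47] [663.   83.7 122. ]
g 638 [274.5 261.7] [261 247  27  30] [657.3 -10.7 122. ]
g 102 [389.1 253.2] [382 247  15  13] [748.1  -8.1 122. ]
g 1907 [ 40.6 294.6] [ 14 273  59  50] [466.2 -29.6 122. ]
r 656 [278.8 214.6] [266 200  27  30] [662.7  28.5 124. ]
r 143 [360.7 241.8] [353 235  16  15] [725.2   3.4 124. ]
sc 746 [167.7 248.3] [147 233  43  27]
```

{"method": "jog_arm", "body": {
  "series": [
    [0.003,0.003,-0.2,0,0,0,0.4],
    [0.003,0.003,-0.4,0,0,0,0.4],
    [0.003,0.003,-0.6,0,0,0,0.4],
    [0.003,0.003,-0.75,0,0,0,0.4],
    [0.003,0.003,-0.85,0,0,0,0.4],
    [0.003,0.003,-0.92,0,0,0,0.6],
    [0.003,0.003,-0.92,0,0,0,0.8],
    [0.003,0.003,-0.92,0,0,0,0.9]
  ]
}}

```text
clock: 21.37
eef_pos: [663.1, 28.0, 108.7]
eef_rot: [3.138, -0.001, 1.52]
wrist_force: [-1.2, -0.6, 0.8]
finger_gap: 40.0
finger_force: 0.0
```

{"method": "jog_arm", "body": {
  "series": [
    [0,0,0,0,0,0,0.95],
    [0,0,0,0,0,0,0.95],
    [0,0,0,0,0,0,0.95],
    [0,0,0,0,0,0,0.95],
    [0,0,0,0,0,0,0.95]
  ]
}}

```text
clock: 21.78
eef_pos: [663.1, 27.6, 108.5]
eef_rot: [3.138, -0.001, 1.52]
wrist_force: [-0.0, 0.4, 3.8]
finger_gap: 20.1
finger_force: 15.0
```

{"method": "jog_arm", "body": {
  "series": [
    [0,0,0.1,0,0,0,0.95],
    [0,0,0.25,0,0,0,0.95],
    [0,0,0.4,0,0,0,0.95],
    [0,0,0.6,0,0,0,0.95],
    [0,0,0.8,0,0,0,0.95],
    [0,0,0.8,0,0,0,0.95],
    [0,0,0.8,0,0,0,0.95],
    [0,0,0.8,0,0,0,0.95]
  ]
}}

```text
clock: 22.45
eef_pos: [662.6, 27.6, 203.4]
eef_rot: [3.14, -0.001, 1.52]
wrist_force: [-0.3, -0.6, -1.0]
finger_gap: 20.3
finger_force: 15.0
```

{"method": "jog_arm", "body": {
  "series": [
    [-0.2,0,0,0,0,0,0.95],
    [-0.5,0,0,0,0,0,0.95],
    [-0.8,0.1,0,0,0,0,0.95],
    [-1,0.3,0,0,0,0,0.95],
    [-1,0.5,0,0,0,0,0.95],
    [-1,0.6,0,0,0,0,0.95]
  ]
}}

```text
clock: 22.95
eef_pos: [541.7, 101.4, 203.6]
eef_rot: [3.14, -0.001, 1.521]
wrist_force: [0.8, -0.3, 0.2]
finger_gap: 20.3
finger_force: 15.0
```

{"method": "jog_arm", "body": {
  "series": [
    [-0.3,0,-0.1,0,0,0,0.95],
    [-0.36,0,-0.2,0,0,0,0.95],
    [-0.36,0,-0.225,0,0,0,0.95],
    [-0.36,0,-0.225,0,0,0,0.95],
    [-0.36,0,-0.225,0,0,0,0.95],
    [-0.36,0,-0.225,0,0,0,0.95]
  ]
}}

```text
clock: 23.45
eef_pos: [500.7, 99.4, 177.3]
eef_rot: [3.139, -0.001, 1.519]
wrist_force: [-0.7, 0.3, -0.0]
finger_gap: 20.2
finger_force: 15.0
```

Run:
```python
from h import *
w,st=shot('wrist'); s,_=shot('scene'); e=st['eef_pos'];print(e.round(1),st['eef_rot'].round(4),st['finger_gap'],st['clock'])
print('tip',proj(w,[e-[0,0,102.4],e-[0,0,52]],st),'sock',proj(w,[[499.2,99.6,60]],st))
p=proj(s,[e-[0,0,80]])[0].astype(int);print('scene tip',proj(s,[e-[0,0,102.4],[499.2,99.6,60]]),p)
a=cv2.resize(w['frame'][140:280,210:350],None,fx=3,fy=3,interpolation=cv2.INTER_CUBIC)
b=cv2.resize(s['frame'][p[1]-40:p[1]+40,p[0]-35:p[0]+35],(367,420),interpolation=cv2.INTER_CUBIC)
cv2.imwrite('pics/m9.png',np.hstack([a,b])[:,:,::-1])
```

```text
[500.7  99.4 177.3] [ 3.1386e+00 -1.0000e-03  1.5191e+00] 20.180359205051882 23.45
tip [[278.2666251  213.0728332 ]
 [278.38248838 233.56783995]] sock [[276.37417664 208.14682201]]
scene tip [[252.7075285  211.88983627]
 [253.14276375 216.45037592]] [252 205]
```

View pics/m9.png

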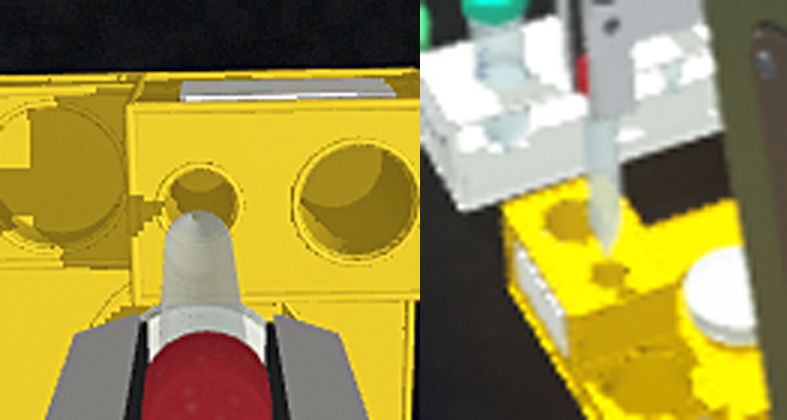

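Tip at crop (193,215), socket at (201,203). The tube is almost straight in y and about 2 mm off in x. I'll make a small correction and insert.

{"method": "jog_arm", "body": {
  "series": [
    [-0.006,0.004,0,-0.004,-0.008,0,0.95],
    [-0.006,0.004,0,-0.004,-0.008,0,0.95],
    [-0.006,0.004,-0.05,-0.004,-0.008,0,0.95],
    [-0.006,0.004,-0.1,-0.004,-0.008,0,0.95],
    [-0.006,0.004,-0.15,-0.004,-0.008,0,0.95],
    [-0.006,0.004,-0.2,-0.004,-0.008,0,0.95],
    [-0.006,0.004,-0.25,-0.004,-0.008,0,0.95],
    [-0.006,0.004,-0.27,-0.004,-0.008,0,0.95]
  ]
}}

```text
clock: 24.22
eef_pos: [498.5, 100.0, 143.2]
eef_rot: [3.128, 0.005, 1.52]
wrist_force: [-0.0, -0.6, -1.4]
finger_gap: 20.1
finger_force: 15.0
```

{"method": "jog_arm", "body": {
  "series": [
    [0,0,-0.06,0,0,0,0.95],
    [0,0,-0.12,0,0,0,0.95],
    [0,0,-0.18,0,0,0,0.95],
    [0,0,-0.24,0,0,0,0.95],
    [0,0,-0.28,0,0,0,0.95],
    [0,0,-0.3,0,0,0,0.95],
    [0,0,-0.3,0,0,0,0.95]
  ]
}}

```text
clock: 24.8
eef_pos: [498.8, 100.1, 108.0]
eef_rot: [3.127, 0.005, 1.52]
wrist_force: [0.5, -0.3, -0.1]
finger_gap: 19.6
finger_force: 15.0
```

{"method": "jog_arm", "body": {
  "series": [
    [0,0,0,0,0,0,0.55],
    [0,0,0,0,0,0,0.55],
    [0,0,0,0,0,0,0.55],
    [0,0,0.1,0,0,0,0.55],
    [0,0,0.3,0,0,0,0.55],
    [0,0,0.5,0.004,0.008,0,0.4],
    [0,0,0.8,0.004,0.008,0,0.3],
    [0,0,0.9,0.004,0.008,0,0.3]
  ]
}}

```text
clock: 25.47
eef_pos: [500.1, 100.2, 221.1]
eef_rot: [3.134, -0.002, 1.52]
wrist_force: [0.4, 0.4, 1.1]
finger_gap: 58.7
finger_force: 0.0
```

{"method": "jog_arm", "body": {
  "series": [
    [0.3,0,0,0,0,0,0.3],
    [0.6,-0.1,0,0,0,0,0.3],
    [0.8,-0.13,0,0,0,0,0.3],
    [1,-0.13,0,0,0,0,0.3]
  ]
}}

```text
clock: 25.8
eef_pos: [620.3, 83.6, 216.5]
eef_rot: [3.139, -0.001, 1.519]
wrist_force: [-0.1, -0.1, -0.4]
finger_gap: 65.8
finger_force: 0.0
```

{"method": "jog_arm", "body": {
  "series": [
    [0.2,0,0,0,0,0,0.3],
    [0.36,0,0,0,0,0,0.3],
    [0.36,0,0,0,0,0,0.3],
    [0.36,0,0,0,0,0,0.3],
    [0.36,0,0,0,0,0,0.3]
  ]
}}

```text
clock: 26.22
eef_pos: [661.6, 84.5, 216.4]
eef_rot: [3.14, -0.001, 1.52]
wrist_force: [-0.3, 0.1, 0.3]
finger_gap: 65.6
finger_force: 0.0
```

Run:
```python
from h import *
w,st=shot('wrist','w10'); print(st['eef_pos'].round(1),st['eef_rot'].round(4),st['finger_gap'],st['clock'])
for n,lo,hi,z in(('g',(70,100,60),(92,255,255),120),('r',(170,100,60),(180,255,255),123),('r',(0,100,60),(6,255,255),123)):
  for a,p,b in blobs(w,lo,hi,(0,0,560,420),100): print(n,a,p,b,cast(w,p,z,st)[0].round(1))
```

```text
[661.6  84.5 216.4] [ 3.1396e+00 -8.0000e-04  1.5197e+00] 65.57213524717736 26.2167
g 2898 [403.8 134.5] [351  85 105 103] [755.1 140.4 120. ]
g 1584 [280.4 214.6] [259 192  44  46] [663.1  84.9 120. ]
g 617 [279.  325.6] [267 311  25  29] [657.3 -11.  120. ]
r 794 [ 71.5 209.4] [ 54 195  36  30] [506.4  97.7 123. ]
```

{"method": "jog_arm", "body": {
  "series": [
    [0.012,0.003,-0.2,0,0,0,0.3],
    [0.012,0.003,-0.4,0,0,0,0.3],
    [0.012,0.003,-0.6,0,0,0,0.3],
    [0.012,0.003,-0.75,0,0,0,0.3],
    [0.012,0.003,-0.85,0,0,0,0.3],
    [0.012,0.003,-0.9,0,0,0,0.4],
    [0.012,0.003,-0.9,0,0,0,0.6],
    [0.012,0.003,-0.9,0,0,0,0.8]
  ],
  "grip_force": 20
}}

```text
clock: 26.93
eef_pos: [663.8, 84.9, 109.6]
eef_rot: [3.138, -0.001, 1.52]
wrist_force: [0.2, -0.1, 0.6]
finger_gap: 49.2
finger_force: 0.0
```

{"method": "jog_arm", "body": {
  "series": [
    [0,0,0,0,0,0,0.85],
    [0,0,0,0,0,0,0.85],
    [0,0,0,0,0,0,0.85],
    [0,0,0,0,0,0,0.85],
    [0,0,0,0,0,0,0.85]
  ]
}}

```text
clock: 27.35
eef_pos: [664.0, 84.9, 109.5]
eef_rot: [3.138, -0.001, 1.52]
wrist_force: [-0.1, -0.4, 6.2]
finger_gap: 33.3
finger_force: 20.0
```

{"method": "jog_arm", "body": {
  "series": [
    [0,0,0.1,0,0,0,0.85],
    [0,0,0.25,0,0,0,0.85],
    [0,0,0.4,0,0,0,0.85],
    [0,0,0.6,0,0,0,0.85],
    [0,0,0.8,0,0,0,0.85],
    [0,0,1,0,0,0,0.85],
    [0,0,1,0,0,0,0.85],
    [0,0,1,0,0,0,0.85]
  ]
}}

```text
clock: 28.02
eef_pos: [663.9, 84.9, 230.3]
eef_rot: [3.137, -0.001, 1.52]
wrist_force: [-0.5, -0.2, -0.7]
finger_gap: 33.5
finger_force: 20.0
```

{"method": "jog_arm", "body": {
  "series": [
    [-0.1,0,0,0,0,-0.07,0.85],
    [-0.2,0,0,0,0,-0.14,0.85],
    [-0.3,0,0,0,0,-0.21,0.85],
    [-0.4,0,0,0,0,-0.28,0.85],
    [-0.5,0,0,0,0,-0.36,0.85],
    [-0.6,0,0,0,0,-0.44,0.85],
    [-0.6,0,0,0,0,-0.52,0.85],
    [-0.6,0,0,0,0,-0.6,0.85]
  ]
}}

```text
clock: 28.68
eef_pos: [590.7, 84.8, 227.7]
eef_rot: [3.14, 0.001, 0.574]
wrist_force: [0.2, -0.0, -0.7]
finger_gap: 33.7
finger_force: 20.0
```

{"method": "jog_arm", "body": {
  "series": [
    [-0.1,0,0,0,0,-0.08,0.85],
    [-0.2,0.05,0,0,0,-0.16,0.85],
    [-0.3,0.114,-0.1,0,0,-0.24,0.85],
    [-0.4,0.114,-0.2,0,0,-0.32,0.85],
    [-0.417,0.114,-0.35,0,0,-0.387,0.85],
    [-0.417,0.114,-0.45,0,0,-0.387,0.85],
    [-0.417,0.114,-0.45,0,0,-0.387,0.85],
    [-0.417,0.114,-0.45,0,0,-0.387,0.85]
  ]
}}

```text
clock: 29.35
eef_pos: [541.1, 98.5, 173.8]
eef_rot: [3.139, 0.001, -0.027]
wrist_force: [0.9, -1.4, -0.3]
finger_gap: 33.3
finger_force: 20.0
```

Run:
```python
from h import *
w,st=shot('wrist','w11'); s,_=shot('scene'); e=st['eef_pos'];print(e.round(1),st['eef_rot'].round(4),st['finger_gap'],st['clock'])
print('tip',proj(w,[e-[0,0,103.5],e-[0,0,52]],st),'sock',proj(w,[[541.9,98.6,60]],st))
p=proj(s,[e-[0,0,80]])[0].astype(int);print('scene tip',proj(s,[e-[0,0,103.5],[541.9,98.6,60]]),p)
a=cv2.resize(w['frame'][110:290,195:375],(420,420),interpolation=cv2.INTER_CUBIC)
b=cv2.resize(s['frame'][p[1]-40:p[1]+40,p[0]-35:p[0]+35],(367,420),interpolation=cv2.INTER_CUBIC)
cv2.imwrite('pics/m11.png',np.hstack([a,b])[:,:,::-1])
```

```text
[541.1  98.5 173.8] [ 3.139e+00  1.100e-03 -2.720e-02] 33.31562326239829 29.35
tip [[277.6346619  212.5617172 ]
 [277.70614572 233.57566368]] sock [[277.42580382 208.24274337]]
scene tip [[246.24687123 203.56817718]
 [246.26947719 206.27367759]] [245 196]
```

View pics/m11.png

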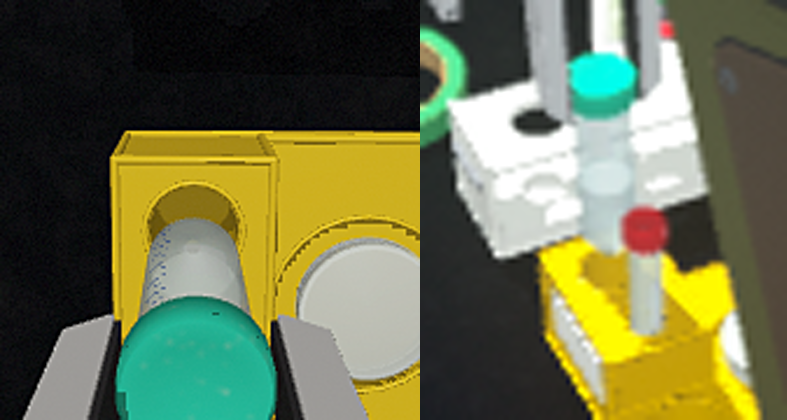

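Here the tube is centred on the socket laterally (both x≈196 in the crop). Along the other axis I'll compare the expected cap and body outlines numerically.

Run:
```python
from h import *
w,st=shot('wrist'); e=st['eef_pos']; a=np.linspace(0,2*np.pi,180)
def ring(cx,cy,z,r):
    q=proj(w,np.c_[cx+r*np.cos(a),cy+r*np.sin(a),np.full(180,z)],st); q=(q-[195,110])*420/180; return q.min(0).round(0),q.max(0).round(0)
tip=e[2]-103.5
print('cap top',ring(e[0],e[1],tip+114,17),'cap bot',ring(e[0],e[1],tip+98,17))
for h,r in((0,4),(8,10),(10,14.2),(14,14.2),(18,14.2),(80,14.2)): print(h,ring(e[0],e[1],tip+h,r))
print('sock',ring(541.9,98.6,60,15.5))
g=cv2.cvtColor(w['frame'],cv2.COLOR_RGB2HSV); 
for y in range(200,240,3):print(y,g[y-0,255:303:4,1].tolist())
```

```text
cap top (array([111., 307.]), array([275., 459.])) cap bot (array([118., 283.]), array([269., 423.]))
0 (array([181., 229.]), array([205., 251.]))
8 (array([162., 217.]), array([223., 276.]))
10 (array([149., 206.]), array([237., 290.]))
14 (array([149., 208.]), array([237., 294.]))
18 (array([148., 211.]), array([238., 298.]))
80 (array([135., 270.]), array([251., 379.]))
sock (array([148., 188.]), array([237., 273.]))
200 [218, 215, 217, 210, 223, 216, 218, 212, 218, 221, 222, 216]
203 [213, 222, 220, 218, 236, 127, 139, 249, 218, 220, 218, 216]
206 [217, 226, 217, 71, 12, 11, 17, 12, 8, 222, 222, 218]
209 [217, 229, 70, 10, 17, 17, 12, 15, 12, 12, 215, 218]
212 [216, 224, 19, 18, 13, 18, 14, 17, 15, 15, 247, 214]
215 [218, 169, 54, 17, 12, 9, 8, 11, 17, 16, 16, 225]
218 [215, 15, 48, 20, 15, 8, 7, 6, 8, 14, 22, 216]
221 [213, 17, 18, 11, 11, 8, 7, 6, 7, 10, 16, 221]
224 [220, 18, 20, 13, 11, 8, 9, 8, 10, 8, 10, 221]
227 [218, 15, 20, 13, 10, 8, 10, 10, 9, 9, 11, 240]
230 [228, 19, 20, 11, 11, 11, 10, 12, 10, 9, 14, 117]
233 [236, 16, 16, 9, 12, 8, 12, 11, 11, 9, 13, 20]
236 [206, 20, 15, 10, 11, 21, 16, 11, 9, 14, 13, 35]
239 [102, 19, 21, 231, 214, 212, 210, 213, 220, 174, 11, 37]
```

Outline comparison shows the tube sits about 3 mm toward -x in the grip and is otherwise upright. Shifting +3.6 mm and lowering while watching the force.

{"method": "jog_arm", "body": {
  "series": [
    [0.03,0,0,0,0,0,0.85],
    [0.03,0,-0.03,0,0,0,0.85],
    [0.03,0,-0.06,0,0,0,0.85],
    [0.03,0,-0.1,0,0,0,0.85],
    [0.03,0,-0.14,0,0,0,0.85],
    [0.03,0,-0.18,0,0,0,0.85],
    [0.03,0,-0.2,0,0,0,0.85],
    [0.03,0,-0.2,0,0,0,0.85]
  ]
}}

```text
clock: 30.17
eef_pos: [544.8, 98.5, 149.7]
eef_rot: [3.139, 0.0, -0.028]
wrist_force: [-0.3, 0.1, -0.3]
finger_gap: 33.4
finger_force: 20.0
```

Run:
```python
from h import *
st=manip.read_state();print(st['eef_pos'].round(1),st['eef_rot'].round(3),st['wrist_force'].round(1),st['moment'].round(2),st['finger_gap'])
```

```text
[544.8  98.5 149.7] [ 3.139  0.    -0.028] [-0.3  0.1 -0.3] [ 0.   -0.01 -0.02] 33.35772152501814
```

{"method": "jog_arm", "body": {
  "series": [
    [0,0,-0.05,0,0,0,0.85],
    [0,0,-0.1,0,0,0,0.85],
    [0,0,-0.15,0,0,0,0.85],
    [0,0,-0.2,0,0,0,0.85],
    [0,0,-0.2,0,0,0,0.85]
  ]
}}

```text
clock: 30.58
eef_pos: [544.6, 98.5, 124.9]
eef_rot: [3.139, 0.001, -0.028]
wrist_force: [0.2, 0.9, -0.2]
finger_gap: 33.7
finger_force: 20.0
```

{"method": "jog_arm", "body": {
  "series": [
    [0,0,-0.04,0,0,0,0.85],
    [0,0,-0.08,0,0,0,0.85],
    [0,0,-0.12,0,0,0,0.85],
    [0,0,-0.135,0,0,0,0.85],
    [0,0,-0.135,0,0,0,0.85]
  ]
}}

```text
clock: 31.0
eef_pos: [544.9, 98.5, 109.7]
eef_rot: [3.139, -0.0, -0.028]
wrist_force: [0.8, -0.2, 0.4]
finger_gap: 33.6
finger_force: 20.0
```

{"method": "jog_arm", "body": {
  "series": [
    [0,0,0,0,0,0,0.5],
    [0,0,0,0,0,0,0.4],
    [0,0,0,0,0,0,0.4],
    [0,0,0.1,0,0,0,0.4],
    [0,0,0.3,0,0,0,0.4],
    [0,0,0.6,0,0,0,0.4],
    [0,0,0.9,0,0,0,0.4],
    [0,0,1,0,0,0,0.4]
  ]
}}

```text
clock: 31.67
eef_pos: [546.3, 98.7, 236.8]
eef_rot: [3.14, -0.008, -0.028]
wrist_force: [0.9, -0.5, 0.7]
finger_gap: 56.6
finger_force: 0.0
```

{"method": "jog_arm", "body": {
  "series": [
    [-0.2,-0.3,0,0,0,0.08,0.4],
    [-0.3,-0.6,0,0,0,0.16,0.4],
    [-0.4,-0.9,0,0,0,0.2,0.4],
    [-0.4,-1,0,0,0,0.2,0.4]
  ]
}}

```text
clock: 32.0
eef_pos: [495.6, -24.7, 231.7]
eef_rot: [3.138, -0.002, 0.29]
wrist_force: [0.7, 0.1, 1.0]
finger_gap: 56.5
finger_force: 0.0
```

{"method": "jog_arm", "body": {
  "series": [
    [-0.2,-0.3,0,0,0,0.08,0.4],
    [-0.3,-0.6,0,0,0,0.16,0.4],
    [-0.4,-0.9,0,0,0,0.2,0.4],
    [-0.4,-1,0,0,0,0.2,0.4]
  ]
}}

```text
clock: 32.33
eef_pos: [447.7, -144.4, 231.5]
eef_rot: [3.138, -0.001, 0.605]
wrist_force: [-0.1, 1.3, 0.5]
finger_gap: 56.7
finger_force: 0.0
```

{"method": "jog_arm", "body": {
  "series": [
    [-0.2,-0.3,0,0,0,0.08,0.4],
    [-0.3,-0.6,0,0,0,0.1,0.4],
    [-0.4,-0.9,0,0,0,0.1,0.4],
    [-0.4,-1,0,0,0,0.1,0.4]
  ]
}}

```text
clock: 32.67
eef_pos: [399.5, -265.2, 231.3]
eef_rot: [3.138, -0.0, 0.754]
wrist_force: [-0.3, 0.1, -1.0]
finger_gap: 56.8
finger_force: 0.0
```

{"method": "jog_arm", "body": {
  "series": [
    [-0.2,-0.3,0,0,0,0,0.4],
    [-0.4,-0.6,0,0,0,0,0.4],
    [-0.6,-0.9,0,0,0,0,0.4],
    [-0.7,-1,0,0,0,0,0.4],
    [-0.7,-1,0,0,0,0,0.4],
    [-0.7,-1,0,0,0,0,0.4]
  ]
}}

```text
clock: 33.17
eef_pos: [317.0, -381.9, 230.8]
eef_rot: [3.139, -0.001, 0.755]
wrist_force: [-0.9, 0.9, -0.5]
finger_gap: 56.0
finger_force: 0.0
```

Run:
```python
from h import *
t,st=shot('top','t_end'); s,_=shot('scene','s_end'); print(st['eef_pos'].round(1),st['clock'])
def B(c,lo,hi,roi): return [(a,p.tolist(),b.tolist()) for a,p,b in blobs(c,lo,hi,roi,15)]
red=[(170,100,60),(180,255,255)];gr=[(75,90,60),(92,255,255)];lb=[(98,60,150),(112,200,255)]
for n,c,roi in(('top',t,(90,110,330,270)),('scene',s,(130,130,320,300))):
    print(n,'red',B(c,*red,roi));print(n,'green',B(c,*gr,roi));print(n,'ltblue',B(c,*lb,roi));
print('dish/bottle top',[(a,p.tolist(),b.tolist()) for a,p,b in blobs(t,(0,0,120),(180,80,255),(90,175,300,270),60)])
X={'red':[499.3,99.8,118],'wide':[542,98.6,112],'blue':[484,343.9,118],'bottle':[439.6,352.5,70],'dish':[495.4,29.4,22]}
for k,v in X.items(): print(k,'pred top',proj(t,v).round(1),'scene',proj(s,v).round(1))
```

```text
[ 317.  -381.9  230.8] 33.1667
top red [(61, [231.9, 200.5], [228, 196, 9, 10])]
top green [(67, [282.9, 132.8], [279, 128, 9, 10]), (192, [231.5, 182.1], [224, 174, 15, 17]), (541, [312.5, 257.5], [300, 245, 26, 25])]
top ltblue [(627, [128.5, 200.1], [114, 180, 31, 41]), (1876, [162.0, 222.0], [137, 189, 48, 65]), (78, [116.5, 235.6], [112, 221, 11, 22])]
scene red [(29, [252.1, 197.6], [248, 196, 9, 4])]
scene green [(66, [263.1, 152.9], [259, 149, 9, 9]), (131, [244.6, 191.5], [238, 186, 14, 12])]
scene ltblue [(173, [164.5, 133.9], [152, 130, 28, 9]), (42, [308.0, 163.3], [307, 156, 4, 16]), (966, [149.3, 183.5], [130, 165, 44, 41]), (357, [160.5, 248.3], [148, 233, 27, 31]), (1145, [197.1, 265.2], [175, 240, 44, 50]), (41, [161.0, 288.2], [156, 284, 13, 8])]
dish/bottle top [(501, [263.6, 210.7], [252, 198, 24, 26]), (186, [123.8, 230.3], [115, 224, 18, 14])]
red pred top [[230.7 202.3]] scene [[252.1 199.8]]
wide pred top [[232.1 183.5]] scene [[245.2 191.4]]
blue pred top [[119.8 207.2]] scene [[157.9 238.9]]
bottle pred top [[120.9 229.5]] scene [[164.2 267.3]]
dish pred top [[263.7 210.7]] scene [[278.  218.6]]
```

Run:
```python
from h import *
t,_=shot('top'); s,_=shot('scene')
print('wide',tri([(t,None,(231.5,182.1)),(s,None,(244.6,191.5))]).round(1),'red',tri([(t,None,(231.9,200.5)),(s,None,(252.1,199.5))]).round(1))
px={}
for n,c,(x0,y0,x1,y1) in(('top',t,(105,180,150,225)),('scene',s,(145,222,175,262))):
    d=cv2.absdiff(c['frame'][:,:,::-1],cv2.imread(f'pics/{n}0.png')).max(2)[y0:y1,x0:x1]
    k,_,q,ce=cv2.connectedComponentsWithStats((d>45).astype(np.uint8))
    for i in range(1,k):
        if q[i,4]>20: print(n,q[i]+[x0,y0,0,0,0],ce[i]+[x0,y0])
    hs=cv2.cvtColor(c['frame'],cv2.COLOR_RGB2HSV)
    p=proj(c,[484,343.9,118])[0].astype(int); print(n,p,hs[p[1]-8:p[1]+9:2,p[0]-6:p[0]+7:2].reshape(9,7,3)[...,[0,2]].tolist())
```

```text
wide [545.1  99.6 109.7] red [503.8  97.7 114.3]
top [114 200  10   9  72] [118.26388889 203.83333333]
top [122 206   9  14  83] [126.31325301 212.40963855]
top [119 207] [[[81, 21], [90, 19], [108, 174], [106, 178], [107, 175], [109, 173], [109, 175]], [[75, 13], [103, 117], [101, 218], [101, 216], [101, 217], [106, 177], [109, 174]], [[106, 42], [102, 204], [101, 220], [101, 221], [101, 220], [101, 203], [107, 161]], [[108, 52], [101, 214], [101, 227], [100, 228], [101, 227], [102, 190], [106, 141]], [[100, 23], [102, 180], [101, 234], [101, 232], [101, 214], [103, 136], [103, 123]], [[110, 59], [109, 167], [105, 164], [102, 164], [103, 135], [104, 123], [106, 127]], [[109, 61], [108, 167], [108, 172], [108, 171], [108, 168], [101, 129], [94, 135]], [[109, 131], [109, 168], [108, 174], [108, 173], [108, 173], [111, 131], [101, 135]], [[109, 145], [109, 162], [108, 174], [108, 172], [108, 174], [109, 146], [110, 103]]]
scene [152 233  19  29 234] [159.88034188 247.17094017]
scene [157 238] [[[107, 30], [109, 31], [103, 27], [106, 28], [108, 30], [112, 30], [112, 31]], [[110, 29], [113, 28], [104, 26], [104, 32], [106, 28], [112, 31], [108, 30]], [[107, 27], [107, 32], [102, 215], [94, 254], [94, 254], [108, 42], [109, 78]], [[105, 30], [94, 254], [95, 254], [94, 255], [94, 255], [101, 237], [108, 234]], [[108, 198], [95, 254], [94, 254], [96, 253], [98, 249], [103, 173], [109, 210]], [[108, 235], [102, 219], [103, 204], [103, 202], [103, 191], [103, 171], [111, 125]], [[108, 235], [106, 194], [103, 187], [103, 189], [104, 181], [102, 199], [110, 125]], [[108, 236], [110, 182], [106, 153], [96, 210], [97, 195], [100, 191], [110, 125]], [[108, 236], [109, 196], [110, 114], [99, 184], [96, 192], [98, 190], [107, 147]]]
```

Run:
```python
from h import *
t,_=shot('top'); s,_=shot('scene')
for sp in((156.6,237.5),(157,238.5)):
  X=tri([(t,None,(118.3,203.8)),(s,None,sp)]);print(X.round(1),proj(t,X).round(1),proj(s,X).round(1))
```

```text
[490.8 346.4 117.8] [[118.9 204.1]] [[156.  237.4]]
[490.9 346.7 114.7] [[119.1 204.3]] [[156.1 238.3]]
```

```bash
python3 -c "
from cell import manip
print(manip.sign_off())"
```

```text
the job is handed in; nothing more can be done
None
```

Both kits are made up and handed in at about 33 s on the robot's clock: all five things appear set in and upright within camera accuracy (the blue tube leans about 0.06 rad, limit 0.2), the spare tube's cap shifted about 3 mm in its rack hole, and the beaker was never approached; no verdict was returned.

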